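Clamp a gouge-handle blank in the drilling cradle

TASK

Lift the sprung clamp bar of the drilling cradle by its red knob and turn it well aside, then lay the pale handle blank with the brass collar in the two V supports and find by feel, sliding it along without forcing it, the place where its collar drops into the slot of the red block. With the blank let go and lying fully home, lift the bar again, turn it back and lower it gently, not letting it snap down, between its two pins onto the blank, so that the spring holds it. Leave everything else on the bench where it is.

Things in the scene. Friction and masses are not known exactly. Their poses are not given: they have to be found in the camera images.
- cradle: Green base plate 230 x 150 x 10 mm fixed to the bench. Origin: centre of its underside, on the bench; x along the blank's seat, z up, y towards the clamp's post (upright axis at x -42, y +55 mm). Pressing the blank on any part of the cradle with over 25 N spoils it.
- seat (a point): Middle of the seat, 45 mm above the cradle's origin, axes as the cradle's: a blank lying home has its axis on this point's x axis. Aluminium 45-degree V supports, 14 mm thick in x, 52 mm wide in y, tops level with the axis, stand at x -78 and +78 mm. Beside the blank there is free room for fingers at x 12 to 68 mm, down to 30 mm below this point.
- lands (a point): 16 mm below seat. Height of the top of the red slot block between the Vs: 64 mm long in x, 15 mm wide in y, cut across by one slot 8 mm wide in x. The block is locked with its slot anywhere from x -12 to +12 mm of this point, a new place each time, and that setting is not reported. With its collar on the block's top instead of in the slot, the blank lies 6 mm too high.
- pins (a point): Mid-way between the two steel keeper pins that stand either side of the closed bar, at the height of their tops (70 mm above the cradle's origin). Pins 6 mm thick, at x -13.5 and +13.5 mm of this point. The bar must be lifted past their tops (lift over 18 mm) to turn, and is lowered between them at turn 0, with 3.5 mm of play either side.
- clamp_bar: Aluminium bar 14 mm wide, 8 thick, 120 long. Origin on the post axis at half its thickness; it runs along its own -y, knob axis at y -110 mm. Closed (turn 0) it is parallel to the cradle's y. At lift 0 its underside is 52 mm above the cradle's origin; on a blank lying home it rests at lift 7 mm. Let go, it snaps down under its spring: from a few mm above the blank that is too rough (over 0.25 m/s).
- knob_grip (a point): Centre of the upright round red knob at the bar's free end: 20 mm across and 30 mm high, with a flange 25 mm across and 4 mm thick on top. It swivels freely about its upright axis on the bar. The point lies half-way up the 30 mm grip, 31 mm above the bar's mid-thickness.
- clamp_lift (a joint): Lift of the bar along the post, m: 0 lowest, 0.035 highest (hard stop). A spring and the bar's weight pull it down with about 8 N at 0 and 11 N at 0.035.
- clamp_turn (a joint): Turn of the bar about the post, rad: 0 closed, across the seat (a hard stop), growing clockwise as seen from above, so that the knob swings towards the cradle's -x, to 1.5 (hard stop, bar alongside the seat). Turns with light friction and stays where left.
- blank_centre (a point): Middle of the axis of the pale round handle blank: 28 mm across, 200 mm long, x along its length, both ends alike, about 0.16 kg, with a brass collar disc 44 mm across and 5 mm thick at mid-length. It lies level, 34 mm above the bench, in a plywood rest (base 6 mm thick) with notched boards at its x -75 and +75 mm.
- dark_blank_centre (a point): Centre of a dark handle blank of the same size with a steel collar, in a rest of its own about 135 mm from the other; not to be used.
- cup: Steel cup 72 mm across, 100 mm high; origin under its centre. Leave alone.
- glue: White glue bottle with red cap, 56 mm across, 150 mm high; origin under its centre. Leave alone.
- hammer: Hammer lying on the bench. Leave alone.
- gouge: Wood-handled carving tool lying on the bench. Leave alone.
- varnish: Amber jar with steel lid, 60 mm across, 80 mm high; origin under its centre. Leave alone.
- spool: Wooden cylinder 44 mm across, 50 mm high; origin under its centre. Leave alone.
Things that resemble listed ones, but are neither listed nor needed, are in the scene too. What is shaped like the part that bears blank_centre but green, orange or turquoise is not meant.

How it is judged:
On the way, in this order (a step that is already met when the one before it is completed fails the run):
1. the clamp bar is turned well aside (past 1.1 rad) with the blank still out of the cradle (value of joint clamp_turn above 1.1 rad and horizontal distance between blank_centre and cradle above 0.1 m), for 0.1 s.
2. with the bar still aside, the blank lies home in the V supports, its collar in the slot, let go (z of blank_centre in the frame of cradle between 0.042 and 0.0472 m and y of blank_centre in the frame of cradle between -0.003 and 0.003 m and x of blank_centre in the frame of cradle between -0.015 and 0.015 m and angle between the x axis of blank_centre and the x axis of cradle, either way round below 0.04 rad and value of joint clamp_turn above 1.1 rad and contact force between blank and the fingers below 0.1 N and linear speed of blank below 0.02 m/s), for 0.3 s.
At the end, for the whole second after the job is handed in: The blank is at rest in both Vs, collar in the slot (within 3 mm sideways and 15 mm lengthwise of the cradle's middle, axis 42 to 47.2 mm above its origin, parallel within 0.04 rad); the bar is back across it (turn under 0.06 rad, lift 4 to 9.5 mm), pressing on it with over 3 N (z of blank_centre in the frame of cradle between 0.042 and 0.0472 m and y of blank_centre in the frame of cradle between -0.003 and 0.003 m and x of blank_centre in the frame of cradle between -0.015 and 0.015 m and angle between the x axis of blank_centre and the x axis of cradle, either way round below 0.04 rad and value of joint clamp_turn below 0.06 rad and value of joint clamp_lift between 0.004 and 0.0095 m and contact force between blank and clamp_bar above 3 N and linear speed of blank below 0.02 m/s); the robot touches nothing.
It fails at once if the blank is pressed or dropped on the cradle, slot block included, by the hand with more than 25 N (contact force between blank and cradle above 25 N and contact force between blank and clamp_bar below 0.5 N).
It fails at once if the bar is forced on the blank with more than 30 N (contact force between blank and clamp_bar above 30 N).
It fails at once if the bar snaps down across the seat (faster than 0.25 m/s) after the blank is laid in (velocity of joint clamp_lift below -0.25 m/s and value of joint clamp_turn below 0.3 rad and horizontal distance between blank_centre and cradle below 0.05 m).
It fails at once if something else on the bench (dark blank, cup, glue, hammer, gouge, jar or wooden cylinder) is moved more than 25 mm (distance of any of dark_blank_centre, cup, glue, hammer, gouge, varnish, spool from where it was at the start of the episode above 0.025 m).
It also fails if it takes over 72 s, if anything falls off the work surface, if the arm or the gripper's body presses on something with over 40 N, if the wrist force passes 120 N, or if a joint passes its speed limit or range.

ROBOT

A 6-joint arm with a two-finger parallel gripper is mounted at the origin on the work surface. World frame = base frame: x ahead of the robot, y to its left, z up, the work surface at z = 0. Lengths are in m, angles in rad, forces in N, time in s.
With the tool pointing down it reaches from about 0.375 to 0.975 m from the base axis. Payload 3.8 kg.
Tool frame: the origin (TCP) lies on the centre line of the jaws, within the pads' length; the fingertips stand 25 mm ahead of it and the grasp point (between the pads) lies 6 mm ahead of it; z points along the fingers, y is the line along which they close (so a half turn about z gives the same grasp; the last joint's range is limited). The gripper opens to 85 mm and grips with 20 to 120 N. Pads are 22 mm wide; open, the fingers measure 114 mm over their backs; the gripper's body (76 mm by 85 mm) begins 54 mm behind the grasp point. The pads swing forward as they close: fully open they stand 13 mm farther back than shut.
Start: joints at [1.308, 0.264, 1.604, -0, 1.274, -0.037], TCP at [0.151, 0.658, 0.256] pointing down, gripper open.
Joint ranges: [-2.63, 2.63], [-0.94, 2.18], [0.31, 2.57], [-1.31, 4.45], [0, 2.66], [-2.55, 2.55]. Speed limits (rad/s): [2.57, 2.57, 3.14, 3.14, 3.14, 3.14].

INTERFACE

Orientations are given as a rotation vector (axis times angle).
In Python, from workcell import bot gives the robot as it stands. The module is installed in compiled form; this text tells all that it offers.
- The arm moves only by the tool play_rows, never from a script. Its argument "commands" is a list that holds one entry, the list of rows, each a list of 7 numbers: the shift along the tool's x, y, z as a fraction of full scale, then the turn, a rotation vector about the tool's x, y, z as a fraction of full scale, then the closure, from -1 (fully open) to 1 (shut). A call has 1 to 8 rows; each row is the pose to reach, as a shift and turn from the pose commanded when the call began, along the tool's axes at that moment, turning the shorter way round; what a row does not reach only later rows make up. Full scale, the value 1, is 60 cm for a shift and 180 degrees for a turn. A row lasts 1/10 s, in which the tool goes at most 50 mm and 8.59 degrees, less where a joint would pass 70% of its speed; a pose out of reach is approached as far as the arm can. A call with a number of a shift or a turn outside -1 to 1 is refused whole. A call with a gripper value outside its range is refused whole. The fingers move at their own pace and stop on an object; "force" is the grip in N (left out, the last holds). Time passes only in rows, so rows that repeat a pose let the fingers close. It gives the time, the measured TCP pose, the force, the opening and the grip force at its end, in the units of the state.
- bot.read_state(): the state, without advancing time (a new reading comes with each control period).
- bot.read_camera(name): name is "side" or "top"; returns the picture (480x640x3 uint8, blue, green, red); there is no depth.
- bot.camera_params(name): a dict with "fov_y" (degrees; the focal length in pixels is half the picture's height over the tangent of half this angle, whatever the lens; pixels are square), "cx", "cy" (the principal point, pixels), "D" ([k1, k2, p1, p2, k3] as OpenCV has them; the pictures are not rectified), "rvec" (rotation vector, rad) and "tvec" (3), from world to camera coordinates, as OpenCV has them. Camera axes: x right, y down, z forward; pixel columns grow to the right and rows downward; lengths in m; the calibration is good to about 2 mm. A picture is of the moment at which its call begins. camera_params takes no time and is no camera call.
- bot.finish_job(): hands the job in; it is judged then, once.
The state is a dict: "time": time; "q": joint angles; "joint_vel": joint speeds; "joint_torque": joint torques, N m; "tool_pos": TCP position; "tcp_rot": TCP orientation; "wrist_force": force on the tool from outside, world axes, zero at the start; "torque": the same for the moment, N m; "width": opening from 0.0 (shut) to 1.0 (fully open); "grip_force": force on a finger pad.
Only numpy, scipy, OpenCV 4.12 (cv2) and the standard library are available. Lean on these libraries where they do the work, as an engineer would, in place of code of your own. Each camera call takes 0.05 s, during which the arm holds its last target. There are 200 camera calls.

## Working session

There is one attempt and no reset: what is moved stays moved. The work goes in short steps, Python scripts to look and compute and a tool call to move; the robot and the scene stay as the last step left them, time stands still between calls to the robot, and variables do not carry over. Pictures are saved under pics/ and viewed, at most 14 in all, crops included, and the job is handed in when it is done.

Besides the shell and the picture viewer there is one more tool, called after "Emit:" as name(argument=value, ...) on one line, values as JSON. play_rows: Moves the arm, as the interface text tells. Its arguments: {"type":"object","properties":{"commands":{"type":"array"},"force":{"type":"number"}},"required":["commands"]}

```bash
mkdir -p pics
cat > h.py <<'E'
import numpy as np, cv2
from scipy.spatial.transform import Rotation as R
from workcell import bot
def cam(n):
    p=bot.camera_params(n); f=240/np.tan(np.radians(p["fov_y"])/2)
    K=np.array([[f,0,p["cx"]],[0,f,p["cy"]],[0,0,1.]])
    return K,np.array(p["D"],float),np.array(p["rvec"],float),np.array(p["tvec"],float)
def ray(n,px):
    K,D,r,t=cam(n); u=cv2.undistortPoints(np.array(px,float).reshape(-1,1,2),K,D).reshape(-1,2)
    M=cv2.Rodrigues(r)[0]; d=np.c_[u,np.ones(len(u))]@M; return -M.T@t,d
def onz(n,px,z):
    o,d=ray(n,px); return o+d*((z-o[2])/d[:,2])[:,None]
def tri(p1,p2,n1="top",n2="side"):
    o1,d1=ray(n1,p1);o2,d2=ray(n2,p2);d1=d1[0];d2=d2[0]
    s=np.linalg.lstsq(np.c_[d1,-d2],o2-o1,rcond=None)[0]
    a=o1+s[0]*d1;b=o2+s[1]*d2;return (a+b)/2,np.linalg.norm(a-b)
def proj(n,X):
    K,D,r,t=cam(n);return cv2.projectPoints(np.array(X,float).reshape(-1,1,3),r,t,K,D)[0].reshape(-1,2)
def shift(dw):
    s=bot.read_state();return R.from_rotvec(s["tcp_rot"]).inv().apply(dw)/0.6
E
python3 - <<'E'
from h import *
for n in("top","side"):
    cv2.imwrite(f"pics/{n}0.png",bot.read_camera(n)); o,d=ray(n,[[320,240]]);print(n,o,d,bot.camera_params(n)["fov_y"])
s=bot.read_state();print(s); print(R.from_rotvec(s["tcp_rot"]).as_matrix().round(3))
E
```

```text
top [0.25360256 0.02475937 1.54438078] [[ 0.16517264 -0.01002235 -0.98622022]] 44.4743133365462
side [-0.20398048 -0.7097031   0.81914586] [[ 0.55778369  0.57628334 -0.59756558]] 51.14985430137629
{'time': 0.1, 'q': array([ 1.30807114e+00,  2.64727446e-01,  1.60527977e+00, -2.30860829e-05,
        1.27370615e+00, -3.68878536e-02]), 'joint_vel': array([-0.00123886,  0.00042123, -0.00424529,  0.00034405,  0.0022528 ,
        0.00034208]), 'joint_torque': array([ 1.47508113e-04, -5.16705287e+01, -3.68594134e+01, -9.32491980e-05,
        6.23632543e-03, -2.46307167e-05]), 'tool_pos': array([0.15098442, 0.65724958, 0.25503017]), 'tcp_rot': array([-0.35394709, -3.12129196,  0.00329876]), 'wrist_force': array([-0.5611705 ,  0.12785283, -1.09982837]), 'torque': array([0.03648331, 0.00211989, 0.02934406]), 'grip_force': 0.0, 'width': 0.9968587325139163}
[[-0.975  0.224 -0.001]
 [ 0.224  0.975 -0.002]
 [ 0.    -0.002 -1.   ]]
```

View pics/top0.png

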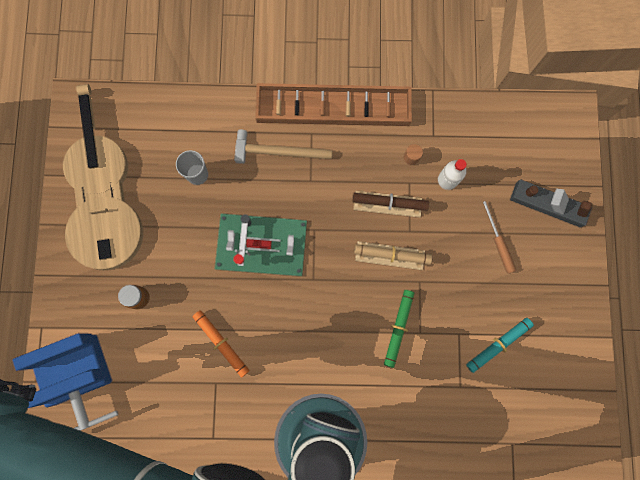

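View pics/side0.png

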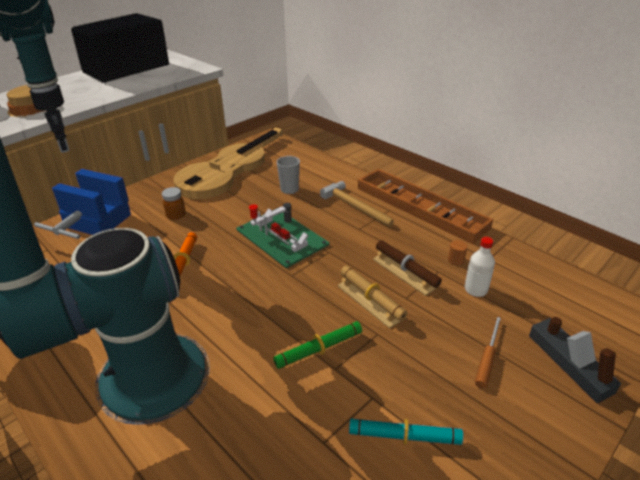

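Top view: the cradle is at (262,244), with its red knob at (239,259) and post at (243,222). Things that could be taken for the blank:
- pale with brass collar, (393,254)
- dark, (391,203)
- green, (399,328)
- orange, (221,343)
- turquoise, (500,345)

I choose the pale one at (393,254). In the side view it is at about (372,292), and the knob is at (254,212).

Run:
```python
from h import *
t=cv2.imread("pics/top0.png");s=cv2.imread("pics/side0.png")
a=cv2.resize(t[205,None] if 0 else t[205:285,205:315],None,fx=3.6,fy=3.6,interpolation=3)
b=cv2.resize(t[185:275,340:445],None,fx=3.6,fy=3.6,interpolation=3)
c=cv2.resize(s[190:270,230:335],None,fx=3.6,fy=3.6,interpolation=3)
d=cv2.resize(s[255:335,330:415],None,fx=3.6,fy=3.6,interpolation=3)
o=np.zeros((600,800,3),np.uint8)
for im,(x,y) in((a,(0,0)),(b,(400,0)),(c,(0,305)),(d,(400,326))):
    im=im[:600-y,:400 if x==0 else 400]; o[y:y+im.shape[0],x:x+im.shape[1]]=im
cv2.imwrite("pics/crop.png",o)
```

```text
(no output)
```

View pics/crop.png

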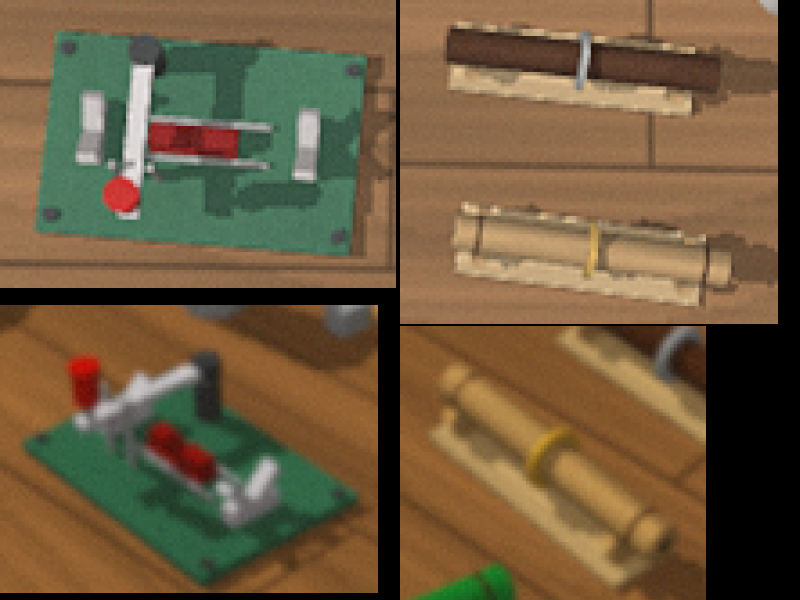

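The crops show the pale blank with its brass collar at top pixel (394,254), lying in its rest, so the choice is right. The cradle has the bar closed, the knob at its near-left, and the slot showing as a gap in the red block in the side view.

Run:
```python
from h import *
t=cv2.imread("pics/top0.png");s=cv2.imread("pics/side0.png")
def big(m):
    c=max(cv2.findContours(m.astype(np.uint8),0,1)[0],key=cv2.contourArea);return c.reshape(-1,2)
def red(im,x0,x1,y0,y1,lo=150):
    h=im.astype(int);m=(h[...,2]>lo)&(h[...,1]<70)&(h[...,0]<70);k=np.zeros_like(m);k[y0:y1,x0:x1]=m[y0:y1,x0:x1];return k
g=cv2.cvtColor(t,cv2.COLOR_BGR2HSV);m=(g[...,0]>65)&(g[...,0]<90)&(g[...,1]>90);m[:, :205]=0;m[:,315:]=0;m[:205]=0;m[285:]=0
m=cv2.morphologyEx(m.astype(np.uint8),3,np.ones((9,9)))
w=onz("top",big(m),0.01)[:,:2]
rc=cv2.minAreaRect((w*1000).astype(np.float32));print("plate",rc)
box=cv2.boxPoints(rc);print(box)
kt=red(t,225,250,250,270,190);ks=red(s,240,265,200,222,180)
pt=np.argwhere(kt)[:,::-1];ps=np.argwhere(ks)[:,::-1]
print("knob",pt.mean(0),len(pt),ps.mean(0),ps.min(0),ps.max(0))
top=[ps[:,0].mean(),ps[:,1].min()+2.5]
print(tri(pt.mean(0),top), onz("top",pt.mean(0),0.106),onz("side",top,0.106))
for n,im,(x0,x1,y0,y1) in(("top",t,(380,405,244,264)),("side",s,(355,385,275,305))):
    h=cv2.cvtColor(im,cv2.COLOR_BGR2HSV);k=(h[...,1]>150)&(h[...,2]>150)&(h[...,0]>19)&(h[...,0]<32)
    q=np.argwhere(k[y0:y1,x0:x1])[:,::-1]+[x0,y0];print(n,len(q),q.mean(0),q.min(0),q.max(0))
A=tri([355.3,249.4],[343.9,269.4]);B=tri([431.7,259.7],[402.2,313.1]);print("ends",A,B,np.linalg.norm(A[0]-B[0]),(A[0]+B[0])/2)
print(onz("top",[[355.3,249.4],[431.7,259.7],[393.5,254.5]],.04))
r=red(t,244,275,238,250,90);q=np.argwhere(r)[:,::-1];print("block",q.mean(0),q.min(0),q.max(0),onz("top",q.mean(0),.029))
```

```text
plate ((496.4792175292969, 165.4755401611328), (226.37664794921875, 147.10430908203125), 86.40591430664062)
[[415.97623  57.12063]
 [562.7912   47.89904]
 [576.9822  273.83044]
 [430.16724 283.05203]]
knob [238.06779661 258.52542373] 59 [252.54545455 206.36363636] [249 205] [256 208]
(array([0.44444438, 0.21231945, 0.10102377]), np.float64(0.0018040880945648368)) [[0.44453868 0.21117942 0.106     ]] [[0.43917486 0.20638198 0.106     ]]<stdin>:19: RuntimeWarning: Mean of empty slice.
  ret = um.true_divide(
Traceback (most recent call last):
ValueError: zero-size array to reduction operation minimum which has no identity
```

Run:
```python
from h import *
t=cv2.imread("pics/top0.png");s=cv2.imread("pics/side0.png")
for n,im,(x0,x1,y0,y1) in(("top",t,(385,402,244,264)),("side",s,(355,385,278,305))):
    h=cv2.cvtColor(im,cv2.COLOR_BGR2HSV)[y0:y1,x0:x1]; k=h[...,1]>np.percentile(h[...,1],70 if n=="side" else 88)
    hh=h[k];print(n,np.percentile(hh,[5,50,95],axis=0))
    b=im[y0:y1,x0:x1].astype(int);y=(b[...,1]+b[...,2])/2-b[...,0]; k=y>0.85*np.sort(y.ravel())[-12]
    q=np.argwhere(k)[:,::-1]+[x0,y0];print(n,len(q),q.mean(0),q.min(0),q.max(0))
    if n=="top":
        v=np.linalg.svd(onz(n,q,.05)[:,:2]-onz(n,q,.05)[:,:2].mean(0))[2][0];print("collar line dir",v)
A=tri([355.3,249.4],[343.9,269.4]);B=tri([431.7,259.7],[402.2,313.1]);print("ends",A,B,np.linalg.norm(A[0]-B[0]),(A[0]+B[0])/2)
print(onz("top",[[355.3,249.4],[431.7,259.7],[393.5,254.5]],.04))
r=t[205:285,205:315].astype(int);m=(r[...,2]>90)&(r[...,1]<60)&(r[...,0]<70);q=np.argwhere(m)[:,::-1]+[205,205];q=q[(q[:,1]<252)&(q[:,0]>243)]
print("block",q.mean(0),q.min(0),q.max(0),onz("top",q.mean(0),.029))
for X in [[.5,.17,.029]]:pass
# slot from side: gap at crop (183,448)
p=onz("side",[[230+183/3.6,190+(448-305)/3.6]],.029);d=p[0,:2]-[.4965,.1655];print("slot guess",d@[-.0627,-.998],d@[.998,-.0627])
print(cv2.cvtColor(t[240:250,240:275],cv2.COLOR_BGR2GRAY)[3:8])
```

```text
top [[ 14. 127. 137.]
 [ 19. 138. 185.]
 [ 20. 144. 222.]]
top 29 [393.06896552 254.34482759] [391 247] [394 260]
collar line dir [-0.99443718  0.10533136]
side [[ 14.   166.   104.85]
 [ 16.   173.   130.5 ]
 [ 20.   200.   178.6 ]]
side 33 [369.21212121 287.33333333] [366 284] [374 293]
ends (array([ 0.48243267, -0.08228324,  0.03762865]), np.float64(0.0011466458938665543)) (array([ 0.45782176, -0.27878048,  0.04382523]), np.float64(0.002284547052095261)) 0.19812940285961952 [ 0.47012721 -0.18053186  0.04072694]
[[ 0.48252135 -0.08248207  0.04      ]
 [ 0.45918938 -0.28037209  0.04      ]
 [ 0.47096447 -0.18158828  0.04      ]]
block [258.22162162 243.49189189] [246 239] [270 248] [[0.49520465 0.17036125 0.029     ]]
slot guess 0.003683567042851138 -0.003760200584452788
[[201 219 216 219 214 163  74  70  82  78  75  82  67  56  52  52  51  52
   60  58  59  62  77  79  74  78  77  74  77  74  62  67  80  77  73]
 [210 218 216 219 203 133  54  69  74  76  77  83  69  57  60  61  54  43
   60  53  63  65  81  78  79  74  79  77  74  80  71  67  76  74  76]
 [204 214 217 220 195 120  61  60  71  62  68  73  49  51  51  48  49  44
   54  58  52  64  77  71  84  80  77  81  82  76  60  68  79  79  80]
 [217 218 215 220 188 100  74  59  58  57  52  63  61  67  65  60  60  65
   71  54  55  57  64  64  65  63  65  65  67  67  63  60  77  75  75]
 [227 216 214 222 180 101  91  98 112 124 111  99  93  83  82  78  65  66
   65  54  36  38  43  42  45  43  47  58  63  63  68  63  76  77  79]]
```

```bash
cat >> h.py <<'E'
C=np.array([.4965,.1655]);XC=np.array([-.0627,-.998]);YC=np.array([.998,-.0627])
P=C-.042*XC+.055*YC
def knob(th): return P+.110*(-np.cos(th)*YC-np.sin(th)*XC)
def row(x,y,z,yaw):
    "row from the present pose to a tool-down pose, tool y axis at yaw"
    s=bot.read_state();R0=R.from_rotvec(s["tcp_rot"])
    ty=np.array([np.cos(yaw),np.sin(yaw),0]);tz=np.array([0,0,-1.]);T=R.from_matrix(np.c_[np.cross(ty,tz),ty,tz])
    return np.round(np.r_[R0.inv().apply(np.array([x,y,z])-s["tool_pos"])/.6,(R0.inv()*T).as_rotvec()/np.pi],4)
E
python3 - <<'E'
from h import *
k=knob(0);print(k,row(*k,.20,1.508)); print(onz("top",[[241.9,250.8]],.07)[0][:2]-C)
E
```

```text
[0.4442434 0.2108645] [-6.429e-01 -6.154e-01  9.300e-02 -7.000e-04 -1.000e-04 -5.190e-02]
[-0.02730703  0.04146796]
```

Emit:
play_rows(commands=[[[-0.643, -0.615, 0.093, -0.0007, 0, -0.052, -1], [-0.643, -0.615, 0.093, -0.0007, 0, -0.052, -1], [-0.643, -0.615, 0.093, -0.0007, 0, -0.052, -1], [-0.643, -0.615, 0.093, -0.0007, 0, -0.052, -1], [-0.643, -0.615, 0.093, -0.0007, 0, -0.052, -1], [-0.643, -0.615, 0.093, -0.0007, 0, -0.052, -1], [-0.643, -0.615, 0.093, -0.0007, 0, -0.052, -1], [-0.643, -0.615, 0.093, -0.0007, 0, -0.052, -1]]], force=60)

```text
time: 0.9
tool_pos: [0.3702, 0.3236, 0.2143]
tcp_rot: [0.097, 3.14, 0.003]
wrist_force: [1.8, 1.1, -0.1]
width: 0.998
grip_force: 0.0
```

Run:
```python
from h import *
k=knob(0);print(bot.read_state()["tool_pos"],row(*k,.20,1.508),row(*k,.093,1.508))
```

```text
[0.37019974 0.32356394 0.21426216] [-1.348e-01 -1.799e-01  2.340e-02  7.000e-04  1.000e-04  3.000e-04] [-1.348e-01 -1.803e-01  2.018e-01  7.000e-04  1.000e-04  3.000e-04]
```

Emit:
play_rows(commands=[[[-0.135, -0.18, 0.03, 0, 0, 0, -1], [-0.135, -0.18, 0.03, 0, 0, 0, -1], [-0.135, -0.18, 0.03, 0, 0, 0, -1], [-0.135, -0.18, 0.03, 0, 0, 0, -1], [-0.135, -0.18, 0.03, 0, 0, 0, -1], [-0.135, -0.18, 0.03, 0, 0, 0, -1]]])

```text
time: 1.5
tool_pos: [0.4434, 0.2132, 0.1964]
tcp_rot: [-0.097, -3.14, -0.004]
wrist_force: [0.8, -0.1, -0.4]
width: 1.002
grip_force: 0.0
```

Run:
```python
from h import *
k=knob(0);print(bot.read_state()["tool_pos"],row(*k,.093,1.508))
t=bot.read_camera("top");s=bot.read_camera("side")
o=np.hstack([cv2.resize(t[190:290,190:320],(400,308)),cv2.resize(s[150:250,200:330],(400,308),interpolation=3)]);cv2.imwrite("pics/k1.png",o)
```

```text
[0.44337462 0.21324702 0.19636773] [-1.800e-03 -4.300e-03  1.723e-01  8.000e-04 -1.000e-04  2.000e-04]
```

View pics/k1.png

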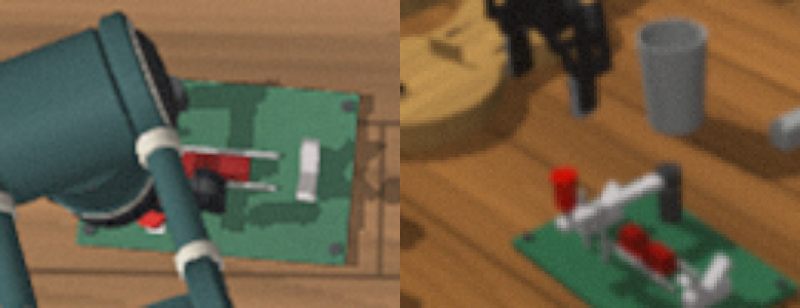

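The side view shows the open jaws straight above the knob, which is at about (565,185) in the right panel. Next I go down and close.

Emit:
play_rows(commands=[[[-0.002, -0.004, 0.06, 0.0008, 0, 0, -1], [-0.002, -0.004, 0.12, 0.0008, 0, 0, -1], [-0.002, -0.004, 0.172, 0.0008, 0, 0, -1], [-0.002, -0.004, 0.172, 0.0008, 0, 0, 0.3], [-0.002, -0.004, 0.172, 0.0008, 0, 0, 1], [-0.002, -0.004, 0.172, 0.0008, 0, 0, 1], [-0.002, -0.004, 0.172, 0.0008, 0, 0, 1], [-0.002, -0.004, 0.172, 0.0008, 0, 0, 1]]], force=60)

```text
time: 2.4
tool_pos: [0.4463, 0.2111, 0.0951]
tcp_rot: [0.098, 3.137, 0.002]
wrist_force: [-0.5, 1.7, 0.3]
width: 0.254
grip_force: 58.5
```

Emit:
play_rows(commands=[[[0, 0, 0, 0, 0, 0, 1], [0, 0, 0, 0, 0, 0, 1], [0, 0, 0, 0, 0, 0, 1]]])

```text
time: 2.7
tool_pos: [0.4458, 0.2108, 0.0941]
tcp_rot: [0.098, 3.138, 0.001]
wrist_force: [1.2, 1.7, 4.0]
width: 0.25
grip_force: 58.5
```

Run:
```python
from h import *
s=bot.read_state();print(s["tool_pos"],s["wrist_force"],s["width"]*85)
k0=knob(0)
for th in [0,.17,.34,.51,.68,.85,1.02,1.19,1.36]:
    d=knob(th)-k0; print(th,shift([*d,0]).round(4))
```

```text
[0.44580343 0.21081997 0.09408891] [1.1687368  1.65478153 3.99625738] 21.285647050755344
0 [0. 0. 0.]
0.17 [-0.0026  0.031   0.    ]
0.34 [-0.0105  0.0611  0.0001]
0.51 [-0.0233  0.0895  0.0001]
0.68 [-0.0408  0.1153  0.0002]
0.85 [-0.0623  0.1377  0.0002]
1.02 [-0.0874  0.1562  0.0003]
1.19 [-0.1152  0.1702  0.0004]
1.36 [-0.145   0.1793  0.0004]
```

Emit:
play_rows(commands=[[[0, 0, -0.01, 0, 0, 0, 1], [0, 0, -0.02, 0, 0, 0, 1], [0, 0, -0.03, 0, 0, 0, 1], [0, 0, -0.04, 0, 0, 0, 1], [0, 0, -0.043, 0, 0, 0, 1], [0, 0, -0.043, 0, 0, 0, 1], [0, 0, -0.043, 0, 0, 0, 1]]])

```text
time: 3.4
tool_pos: [0.4472, 0.2104, 0.1186]
tcp_rot: [0.098, 3.135, 0.001]
wrist_force: [9.9, 1.0, -9.4]
width: 0.256
grip_force: 58.9
```

Run:
```python
from h import *
for i in range(2):
    s=bot.read_state();print(s["tool_pos"],s["wrist_force"],s["width"]*85)
    im=bot.read_camera("side")
cv2.imwrite("pics/lift.png",cv2.resize(im[150:260,210:340],(650,550),interpolation=3))
```

```text
[0.44717582 0.21042271 0.11863231] [ 9.86326006  0.96256463 -9.3991833 ] 21.784074186202517
[0.44715444 0.2104019  0.11854296] [ 9.53718575  1.04642387 -9.42446043] 21.315408999730995
```

View pics/lift.png

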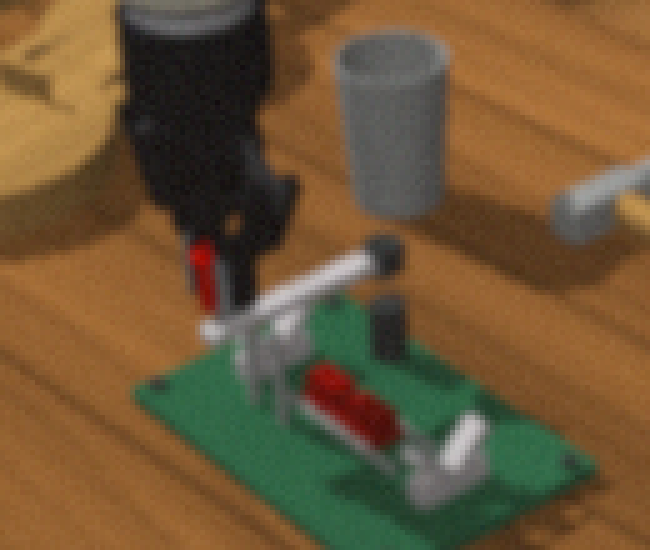

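The bar has risen clear of the pins: its bright edge is above the pin tops near (260,345). The sideways pull says the knob is about 2 mm farther out, so I correct that along the arc.

Emit:
play_rows(commands=[[[-0.003, 0, -0.004, 0, 0, 0, 1], [-0.0055, 0.031, -0.004, 0, 0, 0, 1], [-0.0135, 0.061, -0.004, 0, 0, 0, 1], [-0.026, 0.0895, -0.004, 0, 0, 0, 1], [-0.044, 0.115, -0.004, 0, 0, 0, 1], [-0.065, 0.1375, -0.004, 0, 0, 0, 1], [-0.09, 0.156, -0.004, 0, 0, 0, 1], [-0.09, 0.156, -0.004, 0, 0, 0, 1]]])

```text
time: 4.3
tool_pos: [0.5041, 0.2999, 0.1185]
tcp_rot: [-0.098, -3.136, 0.005]
wrist_force: [0.5, -0.1, -10.7]
width: 0.249
grip_force: 59.0
```

Run:
```python
from h import *
s=bot.read_state();print(s["tool_pos"],s["wrist_force"],knob(1.02),(shift([*(knob(1.36)-knob(1.02)),0])))
```

```text
[0.50412933 0.29986113 0.1184905 ] [  0.53723051  -0.10035616 -10.71711096] [0.50244527 0.30112157] [-0.05759624  0.02303274 -0.00027604]
```

Emit:
play_rows(commands=[[[-0.028, 0.014, 0, 0, 0, 0, 1], [-0.0575, 0.023, 0, 0, 0, 0, 1], [-0.0575, 0.023, 0, 0, 0, 0, 1], [-0.0575, 0.023, 0.015, 0, 0, 0, 1], [-0.0575, 0.023, 0.03, 0, 0, 0, 1], [-0.0575, 0.023, 0.04, 0, 0, 0, 1], [-0.0575, 0.023, 0.042, 0, 0, 0, 1], [-0.0575, 0.023, 0.042, 0, 0, 0, 1]]])

```text
time: 5.1
tool_pos: [0.54, 0.3128, 0.0971]
tcp_rot: [0.097, 3.139, 0.001]
wrist_force: [-0.3, 2.8, -2.2]
width: 0.257
grip_force: 59.6
```

Run:
```python
from h import *
s=bot.read_state();p=s["tool_pos"];print(p,s["wrist_force"],knob(1.36))
d=p[:2]-(P+[.0025,0]);print("turn",np.arctan2(-d@XC,-d@YC),np.linalg.norm(d))
```

```text
[0.54004157 0.31279372 0.09710147] [-0.30840582  2.82389246 -2.1999114 ] [0.53779751 0.3127606 ]
turn 1.357744517503708 0.11006724256044728
```

Emit:
play_rows(commands=[[[0, 0, 0, 0, 0, 0, -0.2], [0, 0, 0, 0, 0, 0, -1], [0, 0, 0, 0, 0, 0, -1], [0, 0, 0, 0, 0, 0, -1], [0, 0, -0.06, 0, 0, 0, -1], [0, 0, -0.14, 0, 0, 0, -1], [0, 0, -0.2, 0, 0, 0, -1], [0, 0, -0.2, 0, 0, 0, -1]]])

```text
time: 5.9
tool_pos: [0.5439, 0.3139, 0.2242]
tcp_rot: [0.098, 3.128, 0.009]
wrist_force: [0.2, 0.3, -0.2]
width: 0.997
grip_force: 0.0
```

Run:
```python
from h import *
g=np.array([.4705,-.181])+.040*np.array([-.115,-.993]);print(g,row(*g,.2,-.115),bot.read_state()["width"])
```

```text
[ 0.4659  -0.22072] [ 0.0744 -0.8976  0.0339  0.0045  0.0012  0.5167] 0.9965033800002084
```

Emit:
play_rows(commands=[[[0.074, -0.898, 0.034, 0.0045, 0.0012, 0.517, -1], [0.074, -0.898, 0.034, 0.0045, 0.0012, 0.517, -1], [0.074, -0.898, 0.034, 0.0045, 0.0012, 0.517, -1], [0.074, -0.898, 0.034, 0.0045, 0.0012, 0.517, -1], [0.074, -0.898, 0.034, 0.0045, 0.0012, 0.517, -1], [0.074, -0.898, 0.034, 0.0045, 0.0012, 0.517, -1], [0.074, -0.898, 0.034, 0.0045, 0.0012, 0.517, -1], [0.074, -0.898, 0.034, 0.0045, 0.0012, 0.517, -1]]])

```text
time: 6.7
tool_pos: [0.4814, -0.0853, 0.2009]
tcp_rot: [-1.86, -2.529, 0.016]
wrist_force: [2.1, -0.5, 0.3]
width: 1.002
grip_force: 0.0
```

Run:
```python
from h import *
im=bot.read_camera("top");cv2.imwrite("pics/top1.png",im)
print(bot.read_state()["tool_pos"],row(.4659,-.2207,.2,-.115))
```

```text
[ 0.48012603 -0.09215925  0.2006359 ] [-0.1982 -0.0845  0.0039 -0.0035  0.0037  0.1298]
```

Emit:
play_rows(commands=[[[-0.198, -0.085, 0.004, -0.0035, 0.0037, 0.13, -1], [-0.198, -0.085, 0.004, -0.0035, 0.0037, 0.13, -1], [-0.198, -0.085, 0.004, -0.0035, 0.0037, 0.13, -1], [-0.198, -0.085, 0.004, -0.0035, 0.0037, 0.13, -1], [-0.198, -0.085, 0.004, -0.0035, 0.0037, 0.13, -1], [-0.198, -0.085, 0.004, -0.0035, 0.0037, 0.13, -1]]])

```text
time: 7.35
tool_pos: [0.4696, -0.2111, 0.1994]
tcp_rot: [-2.325, -2.106, -0.008]
wrist_force: [0.1, 0.2, -0.1]
width: 0.999
grip_force: 0.0
```

Run:
```python
from h import *
s=bot.read_state();print(s["tool_pos"],row(.4659,-.2207,.044,-.115))
im=bot.read_camera("side")
a=cv2.imread("pics/top1.png")
cv2.imwrite("pics/b1.png",np.hstack([cv2.resize(a[180:290,190:320],(400,338),interpolation=3),cv2.resize(im[220:340,310:452],(400,338),interpolation=3)]))
```

```text
[ 0.46958542 -0.21107169  0.19935503] [-0.0184 -0.0046  0.2588  0.     -0.0022  0.0053]
```

View pics/b1.png

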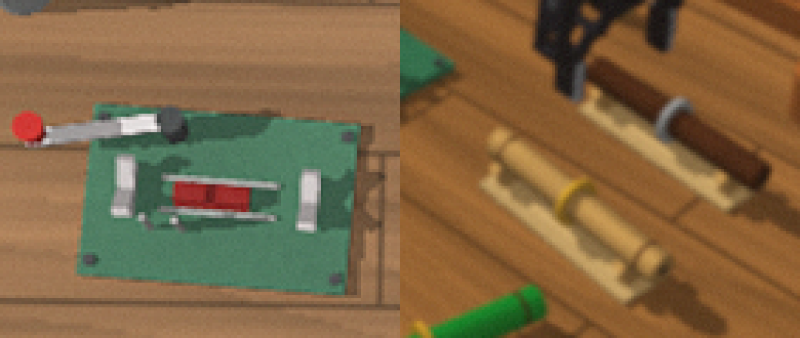

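The bar now lies aside alongside the seat (knob at left (28,128)). The slot shows as a dark line at about (210,195) in the left panel. The blank is undisturbed, so I settle above it.

Emit:
play_rows(commands=[[[0, 0, 0, 0, 0, 0, -1], [0, 0, 0, 0, 0, 0, -1]]])

```text
time: 7.6
tool_pos: [0.47, -0.2111, 0.1999]
tcp_rot: [-2.325, -2.108, -0.009]
wrist_force: [-0.5, -0.9, 0.9]
width: 1.003
grip_force: 0.0
```

Run:
```python
from h import *
s=bot.read_state();print(s["tool_pos"],s["joint_vel"].round(3),row(.4659,-.2207,.044,-.115))
a=cv2.imread("pics/top1.png").astype(int)
print((a[241:246,244:276,2]).mean(0).astype(int));
for n,px in (("top",[[246,242],[271,244.5]]),): 
    w=onz(n,px,.029)[:,:2]-C;print(w@XC,w@YC)
```

```text
[ 0.47000135 -0.21108918  0.19985193] [-0.004 -0.    -0.002  0.001 -0.     0.001] [-0.0182 -0.0055  0.2596  0.0003 -0.002   0.0054]
[ 66  76 127 154 150 150 153 153 149 151 152 153 134 103 106 117 145 155
 155 157 157 156 152 153 152 155 137  73  51  63  60  64]
[-0.03682762  0.02863055] [-0.00024335 -0.00156129]
```

Emit:
play_rows(commands=[[[-0.018, -0.0055, 0.08, 0.0003, -0.002, 0.005, -1], [-0.018, -0.0055, 0.16, 0.0003, -0.002, 0.005, -1], [-0.018, -0.0055, 0.22, 0.0003, -0.002, 0.005, -1], [-0.018, -0.0055, 0.26, 0.0003, -0.002, 0.005, -1], [-0.018, -0.0055, 0.26, 0.0003, -0.002, 0.005, 0.2], [-0.018, -0.0055, 0.26, 0.0003, -0.002, 0.005, 1], [-0.018, -0.0055, 0.26, 0.0003, -0.002, 0.005, 1], [-0.018, -0.0055, 0.26, 0.0003, -0.002, 0.005, 1]]], force=50)

```text
time: 8.4
tool_pos: [0.4675, -0.2223, 0.0459]
tcp_rot: [2.343, 2.087, 0.003]
wrist_force: [4.5, 0.5, 3.1]
width: 0.33
grip_force: 6.2
```

Emit:
play_rows(commands=[[[0, 0, 0, 0, 0, 0, 1], [0, 0, 0, 0, 0, 0, 1], [0, 0, 0, 0, 0, 0, 1]]])

```text
time: 8.7
tool_pos: [0.468, -0.2225, 0.0461]
tcp_rot: [2.343, 2.086, 0.004]
wrist_force: [1.9, 1.6, 6.9]
width: 0.311
grip_force: 49.3
```

Run:
```python
from h import *
s=bot.read_state();print(s["tool_pos"],s["wrist_force"],s["width"]*85,R.from_rotvec(s["tcp_rot"]).as_matrix().round(4))
```

```text
[ 0.46798642 -0.22248398  0.04612794] [1.91967732 1.63811592 6.92298365] 26.430525965121124 [[ 0.1157  0.9933  0.0049]
 [ 0.9933 -0.1157 -0.0021]
 [-0.0015  0.0051 -1.    ]]
```

Emit:
play_rows(commands=[[[0, 0, -0.02, 0, 0, 0, 1], [0, 0, -0.05, 0, 0, 0, 1], [0, 0, -0.1, 0, 0, 0, 1], [0, 0, -0.16, 0, 0, 0, 1], [0, 0, -0.2, 0, 0, 0, 1], [0, 0, -0.2, 0, 0, 0, 1], [0, 0, -0.2, 0, 0, 0, 1]]])

```text
time: 9.4
tool_pos: [0.4653, -0.2215, 0.1641]
tcp_rot: [2.346, 2.089, 0.0]
wrist_force: [-0.4, -0.3, -1.7]
width: 0.306
grip_force: 49.4
```

Run:
```python
from h import *
s=bot.read_state();print(s["tool_pos"],s["wrist_force"],s["torque"],s["width"]*85)
im=bot.read_camera("side");tp=bot.read_camera("top");cv2.imwrite("pics/g_side.png",im);cv2.imwrite("pics/g_top.png",tp)
cv2.imwrite("pics/g.png",np.hstack([cv2.resize(tp[190:310,330:472],(400,338),interpolation=3),cv2.resize(im[140:290,310:487],(400,338),interpolation=3)]))
print(proj("side",s["tool_pos"]))
```

```text
[ 0.46534247 -0.22150999  0.16409292] [-0.37269436 -0.26194291 -1.67521171] [-0.03391452  0.053196   -0.01674409] 25.974685171530094
[[387.96474511 256.57745037]]
```

View pics/g.png

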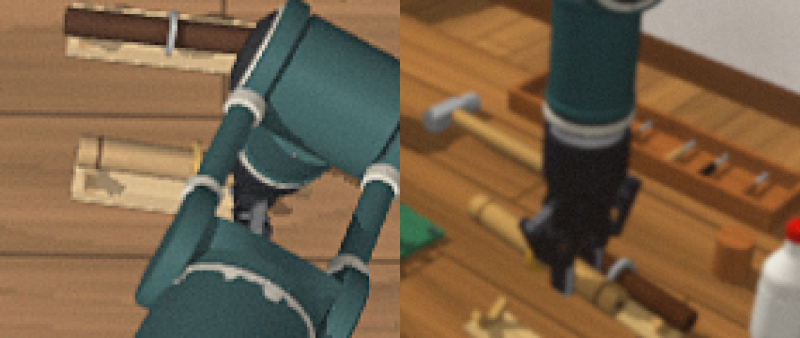

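Run:
```python
from h import *
s=bot.read_state();p=s["tool_pos"]
e,err=tri([357,244],[342.5,231.5]);print("far end",e,err,(e-p))
ax=np.array([-.1157,-.9933]);print("offset along axis of TCP from centre", (p[:2]-e[:2])@ax-.1, "drop",p[2]-e[2])
def tgt(xc,z,yc=0,yaw=-.063): # TCP at cradle x,y
    q=C+xc*XC+yc*YC;return row(*q,z,yaw)
# blank centre at -5+? TCP at cradle x = .0415+slot
print(tgt(.0365,.164),tgt(.0365,.08))
```

```text
far end [ 0.47892592 -0.07860627  0.15030107] 8.035687269444269e-05 [ 0.0147121   0.14224035 -0.01177579]
offset along axis of TCP from centre 0.04298953375285963 drop 0.011775790465886199
[ 5.851e-01 -1.770e-02 -2.500e-03 -1.000e-03 -4.000e-04 -1.680e-02] [ 5.849e-01 -1.730e-02  1.375e-01 -1.000e-03 -4.000e-04 -1.680e-02]
```

```bash
sed -i 's/^C=.*;XC=/C=np.array([.4988,.1652]);XC=/' h.py
cat >> h.py <<'E'
OFF=.0425
def tgt(xb,zaxis,yc=0,yaw=-.063):
    "row that brings the held blank's middle to cradle x xb, axis at zaxis"
    return row(*(C+(xb+OFF)*XC+yc*YC),zaxis+.0118,yaw)
def bl():
    s=bot.read_state();p=s["tool_pos"];d=p[:2]-C;print("t",s["time"],"x,y,z mm",(1e3*np.array([d@XC-OFF,d@YC,p[2]-.0118])).round(1),"F",s["wrist_force"].round(1),"T",s["torque"].round(2))
E
python3 -c "
from h import *
bl();print(tgt(-.012,.13))"
```

```text
t 9.5 x,y,z mm [344.9 -10.3 150.3] F [-0.5  0.2 -2.3] T [-0.08  0.06  0.  ]
[ 5.95e-01 -1.43e-02  3.45e-02 -1.00e-03 -4.00e-04 -1.68e-02]
```

Emit:
play_rows(commands=[[[0.595, -0.014, 0.034, -0.001, 0, -0.017, 1], [0.595, -0.014, 0.034, -0.001, 0, -0.017, 1], [0.595, -0.014, 0.034, -0.001, 0, -0.017, 1], [0.595, -0.014, 0.034, -0.001, 0, -0.017, 1], [0.595, -0.014, 0.034, -0.001, 0, -0.017, 1], [0.595, -0.014, 0.034, -0.001, 0, -0.017, 1], [0.595, -0.014, 0.034, -0.001, 0, -0.017, 1], [0.595, -0.014, 0.034, -0.001, 0, -0.017, 1]]])

```text
time: 10.3
tool_pos: [0.497, 0.1384, 0.1411]
tcp_rot: [-2.284, -2.156, -0.0]
wrist_force: [0.4, -1.9, -1.2]
width: 0.307
grip_force: 49.4
```

Emit:
play_rows(commands=[[[0, 0, 0, 0, 0, 0, 1], [0, 0, 0, 0, 0, 0, 1], [0, 0, 0, 0, 0, 0, 1]]])

```text
time: 10.6
tool_pos: [0.498, 0.1325, 0.1426]
tcp_rot: [2.29, 2.148, 0.001]
wrist_force: [-0.8, 0.1, -1.0]
width: 0.309
grip_force: 49.4
```

```bash
python3 -c "
from h import *
bl();print(tgt(-.012,.08))"
```

```text
t 10.6 x,y,z mm [ -9.8   1.3 130.8] F [-0.8  0.1 -1. ] T [-0.13  0.01 -0.06]
[ 0.0038 -0.0023  0.0847  0.0005  0.0003 -0.0003]
```

Emit:
play_rows(commands=[[[-0.004, -0.002, 0.04, 0.0005, 0.0003, 0, 1], [-0.004, -0.002, 0.08, 0.0005, 0.0003, 0, 1], [-0.004, -0.002, 0.105, 0.0005, 0.0003, 0, 1], [-0.004, -0.002, 0.118, 0.0005, 0.0003, 0, 1], [-0.004, -0.002, 0.118, 0.0005, 0.0003, 0, 1], [-0.004, -0.002, 0.118, 0.0005, 0.0003, 0, 1]]])

```text
time: 11.2
tool_pos: [0.4981, 0.1311, 0.0732]
tcp_rot: [2.29, 2.149, 0.004]
wrist_force: [0.1, 0.2, -1.3]
width: 0.312
grip_force: 49.4
```

```bash
python3 -c "
from h import *
bl();print(tgt(-.013,.052))
im=bot.read_camera('side');tp=bot.read_camera('top')
cv2.imwrite('pics/s1.png',np.hstack([cv2.resize(tp[200:290,200:320],(400,300),interpolation=3),cv2.resize(im[170:275,225:345],(400,350),interpolation=3)[:300]]))"
```

```text
t 11.2 x,y,z mm [-8.4  1.4 61.4] F [ 0.1  0.2 -1.3] T [-0.08  0.02 -0.01]
[ 0.0076 -0.0024  0.0156  0.0008 -0.0003 -0.0002]
```

View pics/s1.png

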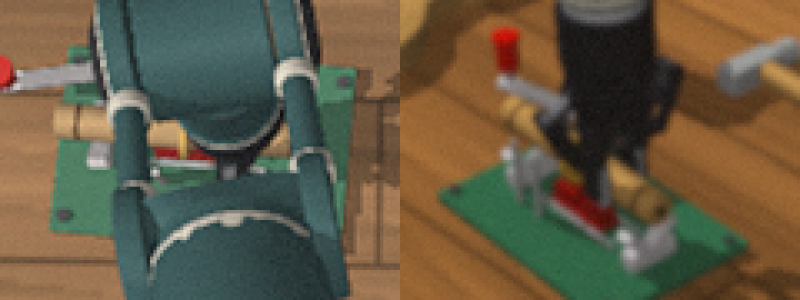

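The blank hangs over the Vs with its collar at about (184,137) in the left panel, left of the middle, and everything is clear. I lower it to feel for the block.

Emit:
play_rows(commands=[[[0.0075, -0.0025, 0.005, 0.0005, 0, 0, 1], [0.0075, -0.0025, 0.01, 0.0005, 0, 0, 1], [0.0075, -0.0025, 0.014, 0.0005, 0, 0, 1], [0.0075, -0.0025, 0.016, 0.0005, 0, 0, 1], [0.0075, -0.0025, 0.018, 0.0005, 0, 0, 1], [0.0075, -0.0025, 0.018, 0.0005, 0, 0, 1], [0.0075, -0.0025, 0.018, 0.0005, 0, 0, 1]]])

```text
time: 12.0
tool_pos: [0.4962, 0.1361, 0.0622]
tcp_rot: [-2.289, -2.151, -0.0]
wrist_force: [-3.1, -1.8, 4.7]
width: 0.309
grip_force: 50.0
```

```bash
python3 -c "
from h import *
bl();print(tgt(-.013,.05))"
```

```text
t 12.0 x,y,z mm [-13.3  -0.8  50.4] F [-3.1 -1.8  4.7] T [-0.18  0.51  0.09]
[-0.0006  0.0013  0.0007 -0.0001 -0.0002  0.0003]
```

Emit:
play_rows(commands=[[[-0.0015, 0.001, 0, 0, 0, 0, 1], [-0.003, 0.001, 0, 0, 0, 0, 1], [-0.0045, 0.001, 0, 0, 0, 0, 1], [-0.005, 0.001, 0, 0, 0, 0, 1]]])

```text
time: 12.4
tool_pos: [0.4977, 0.1337, 0.0622]
tcp_rot: [2.29, 2.151, 0.004]
wrist_force: [0.1, 3.5, 2.9]
width: 0.313
grip_force: 49.7
```

```bash
python3 -c "
from h import *
bl()"
```

```text
t 12.4 x,y,z mm [-11.    0.8  50.4] F [0.1 3.5 2.9] T [ 0.68 -0.04  0.04]
```

Emit:
play_rows(commands=[[[-0.0015, 0, 0, 0, 0, 0, 1], [-0.003, 0, 0, 0, 0, 0, 1], [-0.004, 0, 0, 0, 0, 0, 1]]])

```text
time: 12.7
tool_pos: [0.497, 0.1309, 0.062]
tcp_rot: [-2.29, -2.151, -0.003]
wrist_force: [0.3, 2.4, 3.2]
width: 0.31
grip_force: 49.8
```

```bash
python3 -c "
from h import *
bl()"
```

```text
t 12.7 x,y,z mm [-8.2  0.4 50.2] F [0.3 2.4 3.2] T [ 0.68 -0.12 -0.03]
```

Emit:
play_rows(commands=[[[-0.0015, 0, 0, 0, 0, 0, 1], [-0.003, 0, 0, 0, 0, 0, 1], [-0.003, 0, 0, 0, 0, 0, 1]]])

```text
time: 13.0
tool_pos: [0.4953, 0.1282, 0.0609]
tcp_rot: [-2.288, -2.151, 0.003]
wrist_force: [0.1, -0.5, -1.0]
width: 0.309
grip_force: 49.4
```

```bash
python3 -c "
from h import *
bl()"
```

```text
t 13.0 x,y,z mm [-5.3 -1.1 49.1] F [ 0.1 -0.5 -1. ] T [-0.02  0.06 -0.02]
```

Emit:
play_rows(commands=[[[-0.0015, 0, 0, 0, 0, 0, 1], [-0.003, 0, 0, 0, 0, 0, 1], [-0.003, 0, 0, 0, 0, 0, 1]]])

```text
time: 13.3
tool_pos: [0.4956, 0.1268, 0.0612]
tcp_rot: [-2.289, -2.15, 0.001]
wrist_force: [0.6, -0.4, -0.9]
width: 0.307
grip_force: 49.4
```

```bash
python3 -c "
from h import *
bl()"
```

```text
t 13.3 x,y,z mm [-4.  -0.8 49.4] F [ 0.6 -0.4 -0.9] T [-0.06  0.03  0.  ]
```

Emit:
play_rows(commands=[[[-0.0015, 0, 0, 0, 0, 0, 1], [-0.003, 0, 0, 0, 0, 0, 1], [-0.003, 0, 0, 0, 0, 0, 1]]])

```text
time: 13.6
tool_pos: [0.4959, 0.1259, 0.0615]
tcp_rot: [-2.289, -2.15, -0.002]
wrist_force: [0.4, 4.1, -3.8]
width: 0.308
grip_force: 49.3
```

```bash
python3 -c "
from h import *
bl()"
```

```text
t 13.6 x,y,z mm [-3.1 -0.4 49.7] F [ 0.4  4.1 -3.8] T [0.5  0.05 0.03]
```

The collar dropped at about x −5.3 mm (upward force gone, z down) and then met the slot wall at −3.1. I back off a little and lower.

Emit:
play_rows(commands=[[[0.0025, 0, 0, 0, 0, 0, 1], [0.0025, 0, 0.002, 0, 0, 0, 1], [0.0025, 0, 0.004, 0, 0, 0, 1], [0.0025, 0, 0.004, 0, 0, 0, 1]]])

```text
time: 14.0
tool_pos: [0.4965, 0.1269, 0.0598]
tcp_rot: [-2.289, -2.151, -0.001]
wrist_force: [-1.1, -0.5, 2.5]
width: 0.309
grip_force: 49.8
```

```bash
python3 -c "
from h import *
bl()"
```

```text
t 14.0 x,y,z mm [-4.1  0.1 48. ] F [-1.1 -0.5  2.5] T [-0.09  0.19  0.05]
```

Emit:
play_rows(commands=[[[0, 0, 0.0015, 0, 0, 0, 1], [0, 0, 0.003, 0, 0, 0, 1], [0, 0, 0.003, 0, 0, 0, 1]]])

```text
time: 14.3
tool_pos: [0.4966, 0.1269, 0.0596]
tcp_rot: [-2.289, -2.151, -0.001]
wrist_force: [-6.1, -2.4, 15.8]
width: 0.308
grip_force: 51.3
```

```bash
python3 -c "
from h import *
bl()"
```

```text
t 14.3 x,y,z mm [-4.1  0.2 47.8] F [-6.1 -2.4 15.8] T [-0.24  0.98  0.04]
```

Emit:
play_rows(commands=[[[0, 0, -0.003, 0, 0, 0, 1], [0, -0.002, -0.003, 0, 0, 0, 1], [0, -0.004, -0.003, 0, 0, 0, 1], [0, -0.004, -0.002, 0, 0, 0, 1], [0, -0.004, 0, 0, 0, 0, 1], [0, -0.004, 0, 0, 0, 0, 1]]])

```text
time: 14.9
tool_pos: [0.4939, 0.127, 0.0573]
tcp_rot: [-2.289, -2.151, -0.001]
wrist_force: [0.1, -0.4, -0.8]
width: 0.31
grip_force: 49.6
```

```bash
python3 -c "
from h import *
bl()"
```

```text
t 14.9 x,y,z mm [-4.1 -2.5 45.5] F [ 0.1 -0.4 -0.8] T [-0.08  0.01  0.09]
```

Emit:
play_rows(commands=[[[0, 0, 0.001, 0, 0, 0, 1], [0, 0, 0.0025, 0, 0, 0, 1], [0, 0, 0.0025, 0, 0, 0, 1]]])

```text
time: 15.2
tool_pos: [0.494, 0.127, 0.0571]
tcp_rot: [-2.289, -2.151, -0.0]
wrist_force: [-4.6, -1.9, 9.4]
width: 0.31
grip_force: 50.7
```

```bash
python3 -c "
from h import *
bl()"
```

```text
t 15.2 x,y,z mm [-4.1 -2.4 45.3] F [-4.6 -1.9  9.4] T [-0.29  0.65  0.1 ]
```

Emit:
play_rows(commands=[[[0, 0, -0.003, 0, 0, 0, 1], [0, -0.002, -0.003, 0, 0, 0, 1], [0, -0.002, -0.001, 0, 0, 0, 1], [0, -0.002, 0.0005, 0, 0, 0, 1], [0, -0.002, 0.0005, 0, 0, 0, 1]]])

```text
time: 15.7
tool_pos: [0.4939, 0.1273, 0.0571]
tcp_rot: [2.289, 2.151, 0.004]
wrist_force: [-1.6, -0.9, 8.3]
width: 0.313
grip_force: 50.7
```

```bash
python3 -c "
from h import *
bl()"
```

```text
t 15.7 x,y,z mm [-4.4 -2.5 45.3] F [-1.6 -0.9  8.3] T [-0.22  0.3   0.18]
```

Emit:
play_rows(commands=[[[0, 0, -0.001, 0, 0, 0, 1], [0, 0, -0.001, 0, 0, 0, 0.2], [0, 0, -0.001, 0, 0, 0, -0.2], [0, 0, -0.001, 0, 0, 0, -0.8], [0, 0, -0.001, 0, 0, 0, -1], [0, 0, -0.001, 0, 0, 0, -1]]], force=20)

```text
time: 16.3
tool_pos: [0.4925, 0.1272, 0.0561]
tcp_rot: [-2.289, -2.15, -0.0]
wrist_force: [-0.1, 0.5, 0.2]
width: 0.998
grip_force: 0.0
```

Emit:
play_rows(commands=[[[0, 0, -0.03, 0, 0, 0, -1], [0, 0, -0.08, 0, 0, 0, -1], [0, 0, -0.15, 0, 0, 0, -1], [0, 0, -0.2, 0, 0, 0, -1], [0, 0, -0.2, 0, 0, 0, -1], [0, 0, -0.2, 0, 0, 0, -1]]])

```text
time: 16.9
tool_pos: [0.4932, 0.1272, 0.1772]
tcp_rot: [2.289, 2.151, 0.004]
wrist_force: [-0.2, -0.7, -0.3]
width: 1.001
grip_force: 0.0
```

```bash
python3 -c "
from h import *
bl();print(row(.5400,.3128,.22,1.508))"
```

```text
t 16.9 x,y,z mm [ -4.2  -3.2 165.4] F [-0.2 -0.7 -0.3] T [-0.01  0.03  0.02]
[ 3.137e-01  5.870e-02 -7.070e-02  9.000e-04  2.000e-04 -4.999e-01]
```

Emit:
play_rows(commands=[[[0.31, 0.06, -0.07, 0.001, 0, -0.5, -1], [0.31, 0.06, -0.07, 0.001, 0, -0.5, -1], [0.31, 0.06, -0.07, 0.001, 0, -0.5, -1], [0.31, 0.06, -0.07, 0.001, 0, -0.5, -1], [0.31, 0.06, -0.07, 0.001, 0, -0.5, -1], [0.31, 0.06, -0.07, 0.001, 0, -0.5, -1], [0.31, 0.06, -0.07, 0.001, 0, -0.5, -1], [0.31, 0.06, -0.07, 0.001, 0, -0.5, -1]]])

```text
time: 17.7
tool_pos: [0.5388, 0.3101, 0.2154]
tcp_rot: [-0.664, -3.065, 0.006]
wrist_force: [-0.4, -0.8, -0.6]
width: 1.002
grip_force: 0.0
```

Emit:
play_rows(commands=[[[0, 0, 0, -0.005, -0.005, -0.1, -1], [0, 0, 0, -0.005, -0.005, -0.1, -1], [0, 0, 0, -0.005, -0.005, -0.1, -1], [0, 0, 0, -0.005, -0.005, -0.1, -1]]])

```text
time: 18.1
tool_pos: [0.5393, 0.31, 0.2166]
tcp_rot: [0.191, 3.122, 0.015]
wrist_force: [-0.2, 0.2, -1.0]
width: 1.004
grip_force: 0.0
```

Run:
```python
from h import *
bl();print(bot.read_state()["tool_pos"],row(.54,.3128,.22,1.508),row(.54,.3128,.093,1.508))
im=bot.read_camera('side');tp=bot.read_camera('top')
cv2.imwrite('pics/h1s.png',im);cv2.imwrite('pics/h1t.png',tp)
cv2.imwrite('pics/h1.png',np.hstack([cv2.resize(tp[190:290,180:320],(400,286),interpolation=3),cv2.resize(im[165:275,220:345],(400,352),interpolation=3)[-286:]]))
```

```text
t 18.1 x,y,z mm [-189.5   31.3  204.8] F [-0.2  0.2 -1. ] T [ 0.   -0.    0.02]
[0.53928666 0.3099926  0.21660792] [-0.0007  0.0048 -0.0056  0.0033  0.0044 -0.0188] [ 0.0022  0.0026  0.206   0.0033  0.0044 -0.0188]
```

View pics/h1.png

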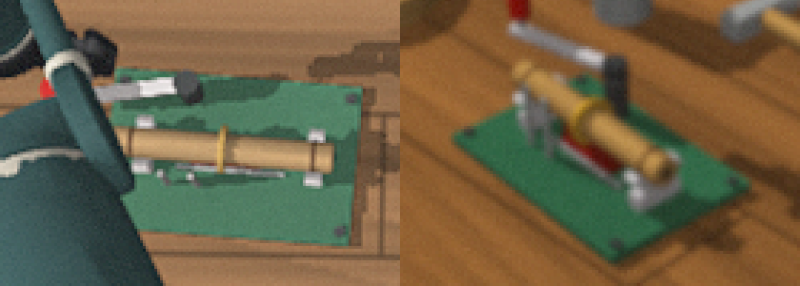

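The blank lies in both Vs, with the brass collar down in the red block's slot (left panel (222,148)) and level in the side view. Now back to the knob.

Run:
```python
from h import *
print(tri([296.9,245.3],[301.3,237.2]))
b=cv2.imread('pics/h1t.png')[190:290,180:320]; print(tri([180+222*.35,190+135*.35],[220+(592-400)*.3125,165+(107+66)*.3125]))
```

```text
(array([0.48660284, 0.06989907, 0.05451539]), np.float64(0.0040322608064202944))
(array([0.50456303, 0.17177066, 0.05424307]), np.float64(0.006858670180942109))
```

Emit:
play_rows(commands=[[[0.001, 0.004, 0.05, 0.0033, 0.0044, -0.019, -1], [0.002, 0.003, 0.12, 0.0033, 0.0044, -0.019, -1], [0.002, 0.003, 0.18, 0.0033, 0.0044, -0.019, -1], [0.002, 0.003, 0.203, 0.0033, 0.0044, -0.019, -1], [0.002, 0.003, 0.203, 0.0033, 0.0044, -0.019, -0.5], [0.002, 0.003, 0.203, 0.0033, 0.0044, -0.019, 0.5], [0.002, 0.003, 0.203, 0.0033, 0.0044, -0.019, 1], [0.002, 0.003, 0.203, 0.0033, 0.0044, -0.019, 1]]], force=60)

```text
time: 19.0
tool_pos: [0.5429, 0.3145, 0.0993]
tcp_rot: [0.093, 3.134, 0.006]
wrist_force: [0.3, 1.0, 0.2]
width: 0.327
grip_force: 0.0
```

Emit:
play_rows(commands=[[[0, 0, 0, 0, 0, 0, 1], [0, 0, 0, 0, 0, 0, 1], [0, 0, 0, 0, 0, 0, 1], [0, 0, 0, 0, 0, 0, 1]]])

```text
time: 19.4
tool_pos: [0.542, 0.3142, 0.0978]
tcp_rot: [0.093, 3.136, 0.004]
wrist_force: [0.3, 1.1, 4.2]
width: 0.253
grip_force: 58.4
```

Run:
```python
from h import *
s=bot.read_state();print(s["tool_pos"],s["wrist_force"],s["width"]*85)
```

```text
[0.54202999 0.31417094 0.09776575] [0.27879552 1.08705725 4.24377576] 21.543539694170118
```

Emit:
play_rows(commands=[[[0, 0, -0.01, 0, 0, 0, 1], [0, 0, -0.02, 0, 0, 0, 1], [0, 0, -0.03, 0, 0, 0, 1], [0, 0, -0.04, 0, 0, 0, 1], [0, 0, -0.047, 0, 0, 0, 1], [0, 0, -0.047, 0, 0, 0, 1], [0, 0, -0.047, 0, 0, 0, 1]]])

```text
time: 20.1
tool_pos: [0.5407, 0.3125, 0.1243]
tcp_rot: [0.093, 3.139, -0.001]
wrist_force: [0.5, -4.4, -10.4]
width: 0.252
grip_force: 58.9
```

Run:
```python
from h import *
s=bot.read_state();print(s["tool_pos"],s["wrist_force"],s["width"]*85)
for th in [1.36,1.19,1.02,.85,.68,.51,.34,.17,0]: print(th,shift([*(knob(th)-knob(1.36)),0]).round(4))
```

```text
[0.54074818 0.31253132 0.12430513] [  0.529903    -4.42075309 -10.35862223] 21.457476970728994
1.36 [0. 0. 0.]
1.19 [ 0.0298 -0.009  -0.    ]
1.02 [ 0.0577 -0.0229 -0.0001]
0.85 [ 0.0828 -0.0412 -0.0001]
0.68 [ 1.044e-01 -6.360e-02 -1.000e-04]
0.51 [ 1.22e-01 -8.93e-02 -1.00e-04]
0.34 [ 0.1349 -0.1177 -0.0002]
0.17 [ 1.428e-01 -1.478e-01 -1.000e-04]
0 [ 1.456e-01 -1.788e-01 -1.000e-04]
```

Emit:
play_rows(commands=[[[0.015, -0.006, 0, 0, 0, 0, 1], [0.03, -0.0105, 0, 0, 0, 0, 1], [0.0575, -0.0245, 0, 0, 0, 0, 1], [0.083, -0.0425, 0, 0, 0, 0, 1], [0.1045, -0.065, 0, 0, 0, 0, 1], [0.122, -0.091, 0, 0, 0, 0, 1], [0.135, -0.119, 0, 0, 0, 0, 1], [0.135, -0.119, 0, 0, 0, 0, 1]]])

```text
time: 20.9
tool_pos: [0.4572, 0.2458, 0.1258]
tcp_rot: [0.093, 3.132, 0.003]
wrist_force: [7.0, -3.2, -9.9]
width: 0.252
grip_force: 59.1
```

Run:
```python
from h import *
s=bot.read_state();print(s["tool_pos"],s["wrist_force"],s["width"]*85,knob(.34))
for th in [.17,.08,0]: print(th,shift([*(knob(th)-knob(.34)),0]).round(4))
```

```text
[0.45723937 0.24579642 0.12576137] [ 6.95489775 -3.23404608 -9.91456331] 21.429319199457087 [0.45512785 0.24677989]
0.17 [ 0.008  -0.0301 -0.0001]
0.08 [ 0.0101 -0.0465 -0.0002]
0 [ 0.0107 -0.0611 -0.0002]
```

Emit:
play_rows(commands=[[[0.005, -0.03, 0, 0, 0, 0, 1], [0.007, -0.045, 0, 0, 0, 0, 1], [0.0075, -0.055, 0, 0, 0, 0, 1], [0.008, -0.0605, 0, 0, 0, 0, 1], [0.008, -0.0605, 0, 0, 0, 0, 1], [0.008, -0.0605, 0, 0, 0, 0, 1]]])

```text
time: 21.5
tool_pos: [0.4497, 0.2114, 0.1248]
tcp_rot: [0.093, 3.137, 0.003]
wrist_force: [5.2, -1.7, -9.6]
width: 0.252
grip_force: 59.2
```

Run:
```python
from h import *
s=bot.read_state();print(s["tool_pos"],s["wrist_force"],s["width"]*85)
im=bot.read_camera('side');tp=bot.read_camera('top')
cv2.imwrite('pics/c1.png',np.hstack([cv2.resize(tp[190:290,180:320],(400,286),interpolation=3),cv2.resize(im[165:275,220:345],(400,352),interpolation=3)[-286:]]))
```

```text
[0.44971231 0.21144766 0.12478646] [ 5.23769291 -1.74188801 -9.60549047] 21.381824142751206
```

View pics/c1.png

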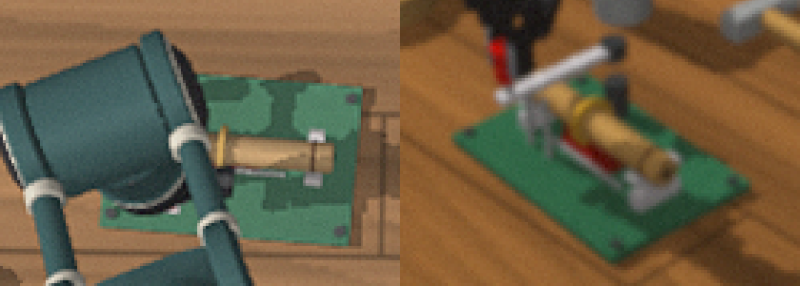

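The bar is back across the blank, raised above the pins (right panel: free end (503,95), blank beneath it). I lower it slowly.

Emit:
play_rows(commands=[[[-0.002, -0.0015, 0, 0, 0, 0, 1], [-0.002, -0.0015, 0.005, 0, 0, 0, 1], [-0.002, -0.0015, 0.01, 0, 0, 0, 1], [-0.002, -0.0015, 0.015, 0, 0, 0, 1], [-0.002, -0.0015, 0.02, 0, 0, 0, 1], [-0.002, -0.0015, 0.024, 0, 0, 0, 1], [-0.002, -0.0015, 0.024, 0, 0, 0, 1]]])

```text
time: 22.3
tool_pos: [0.4499, 0.2103, 0.1096]
tcp_rot: [0.093, 3.139, 0.002]
wrist_force: [0.1, 2.7, -7.5]
width: 0.253
grip_force: 59.2
```

Emit:
play_rows(commands=[[[0, 0, 0.002, 0, 0, 0, 1], [0, 0, 0.004, 0, 0, 0, 1], [0, 0, 0.004, 0, 0, 0, 1]]])

```text
time: 22.6
tool_pos: [0.4498, 0.2104, 0.1083]
tcp_rot: [0.093, 3.139, 0.002]
wrist_force: [-4.2, 1.4, 0.1]
width: 0.253
grip_force: 59.6
```

Emit:
play_rows(commands=[[[0, 0, 0.001, 0, 0, 0, 1], [0, 0, 0.001, 0, 0, 0, 1]]])

```text
time: 22.8
tool_pos: [0.4498, 0.2104, 0.1081]
tcp_rot: [0.093, 3.139, 0.002]
wrist_force: [-6.3, 1.7, 2.1]
width: 0.254
grip_force: 59.7
```

Run:
```python
from h import *
s=bot.read_state();print(s["tool_pos"],s["wrist_force"],s["width"]*85)
im=bot.read_camera('side');cv2.imwrite('pics/d1s.png',im)
cv2.imwrite('pics/d1.png',np.hstack([cv2.resize(x[170:270,225:330],(400,381),interpolation=3) for x in (im,cv2.imread('pics/side0.png'))]))
```

```text
[0.44976578 0.21041315 0.10806188] [-6.32059693  1.72584212  2.12788492] 21.57681115391682
```

View pics/d1.png

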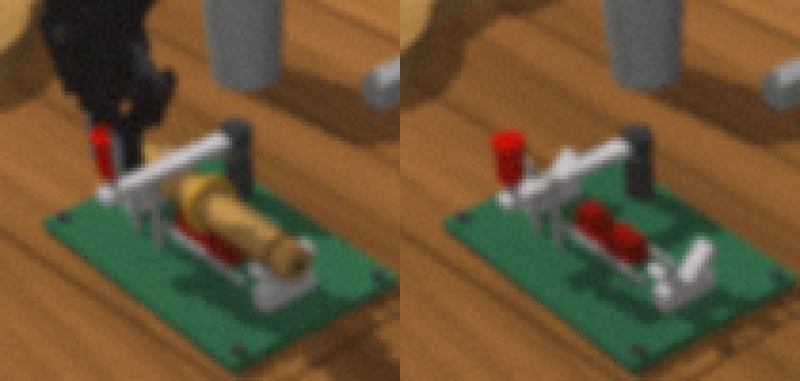

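The bar now sits about 7 crop pixels higher than at the start, which is roughly 6–7 mm of lift. It rests on the blank between the pins, and the wrist force has gone to zero. I let go and back off.

Emit:
play_rows(commands=[[[0, 0, -0.001, 0, 0, 0, 0.3], [0, 0, -0.001, 0, 0, 0, -0.3], [0, 0, -0.001, 0, 0, 0, -1], [0, 0, -0.001, 0, 0, 0, -1], [0, 0, -0.001, 0, 0, 0, -1], [0, 0, -0.06, 0, 0, 0, -1], [0, 0, -0.14, 0, 0, 0, -1], [0, 0, -0.2, 0, 0, 0, -1]]], force=20)

```text
time: 23.65
tool_pos: [0.4505, 0.2102, 0.2294]
tcp_rot: [0.093, 3.136, 0.003]
wrist_force: [0.5, 0.8, 0.6]
width: 0.994
grip_force: 0.0
```

Emit:
play_rows(commands=[[[0.08, 0.2, -0.05, 0, 0, 0, -1], [0.08, 0.2, -0.05, 0, 0, 0, -1], [0.08, 0.2, -0.05, 0, 0, 0, -1], [0.08, 0.2, -0.05, 0, 0, 0, -1], [0.08, 0.2, -0.05, 0, 0, 0, -1], [0.08, 0.2, -0.05, 0, 0, 0, -1]]])

```text
time: 24.25
tool_pos: [0.4091, 0.3317, 0.2565]
tcp_rot: [0.094, 3.138, 0.0]
wrist_force: [-0.4, 0.3, 0.2]
width: 1.001
grip_force: 0.0
```

Run:
```python
from h import *
im=bot.read_camera('side');tp=bot.read_camera('top');s0=cv2.imread('pics/side0.png')
def kn(x):
    b=x.astype(int)[190:235,235:275];m=(b[...,2]>170)&(b[...,1]<70);q=np.argwhere(m)[:,::-1]+[235,190];return q.mean(0),q.min(0),q.max(0)
print(kn(im),kn(s0)); print(proj("side",[[*knob(0),.1],[*knob(0),.107]]))
cv2.imwrite('pics/f1.png',np.hstack([cv2.resize(tp[200:290,200:320],(400,300),interpolation=3),cv2.resize(im[175:265,215:335],(400,300),interpolation=3)]))
```

```text
(array([252.35294118, 203.58823529]), array([249, 202]), array([256, 205])) (array([252.48275862, 206.20689655]), array([249, 204]), array([256, 208]))
[[253.96074116 207.71137812]
 [253.71508033 205.47916456]]
```

View pics/f1.png

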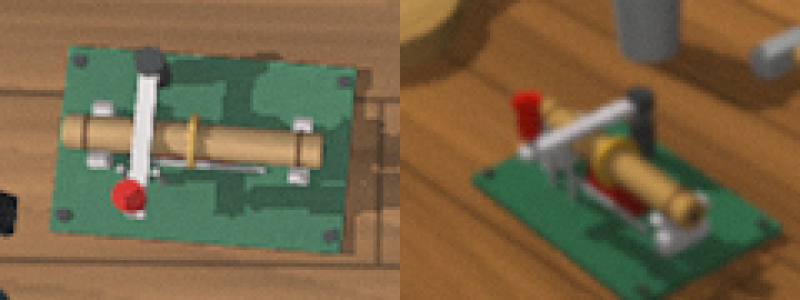

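The bar lies across the blank between its pins. The knob image is 2.6 px higher than at the start, about 7–8 mm of lift, and the turn is the same as in the closed state. The blank is in both Vs with its collar in the slot, and the hand is clear.

```bash
python3 -c "
from h import *
print(bot.finish_job())"
```

```text
the job is handed in; nothing more can be done
None
```

The job is handed in, with no verdict shown: in the last pictures the blank lies home with its collar in the slot, the bar is closed on it between its pins at about 7–8 mm of lift, and the arm touches nothing.

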